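# Put the tools back in their drawer trays and snap the drawer shut

### The job

The top drawer of the tool chest stands open: put the block plane, the sharpening stone and the sanding block (left in the plane's tray by mistake) each back into its own tray, marked with its colour and outline: lying flat in the middle of the outline and in line with it, the plane with its knob end to the back of the drawer. Set the tools down, do not drop them, then push the drawer in, without slamming it, until the catch snaps and it is fully shut. Leave everything else on the bench and on the chest where it is.

Things in the scene. Friction and masses are not known exactly. Their poses are not given: they have to be found in the camera images.
- drawer (a joint): How far the chest's top drawer is pulled out, m: 0 shut, 0.215 fully open (all trays clear of the chest). Starts open and stays where it is left; it runs on slides with about 1.5 N of friction. A sprung roller catch on its right side is met 13 mm before shut and takes about 10 N to push past; from about 5 mm on it snaps shut by itself and is held.
- drawer_handle (a point): Centre of the top drawer's level bar handle; moves with the drawer. Bar 200 mm long along y (posts at +-85 mm), 11 mm thick, axis 35 mm out from the drawer's front face (12 mm thick, upper edge 20 mm above the bar). Axes: -x is the way the drawer pulls out, z up. Relative to this point the tray centres are at x = +144 mm, y = -114, 0, +114 mm; the drawer floor they stand on is 58 mm below.
- drawer_front (a point): Plywood tool chest, fixed, 250 deep (x) x 430 wide (y) x 200 mm high, standing on the bench. This point: middle of the upper edge of the top drawer's front face, 18 mm below the chest's top, in the plane of the chest's front when shut; moves with the drawer; axes as drawer_handle. Only the top drawer is used; the lower one is not. Inside, the drawer's side walls stand 342 mm apart; they end 2 mm below the level of the bar's axis.
- plane_center (a point): Block plane: grey iron body with blue lever cap, brass adjuster at the tail and a round dark wooden knob at the nose. 150 long x 46 wide, 53 mm high at the knob; flat parallel sides 34 mm high over the middle 100 mm of its length, 20 mm at the nose. 0.7 kg or so. This point: on its centre line, mid-length, 27 mm above the sole. x points to the nose (knob end), y across, z up.
- plane_nose (a point): Nose of the block plane, 70 mm along x from its centre point.
- stone_center (a point): Sharpening stone in its dark wooden base: base 156 long x 54 wide x 32 mm high with two yellow bands, grey stone 138 x 40 mm on top, total height 44 mm. 0.5 kg or so. This point: its centre, 22 mm above the underside. Axes: x along its length, y across, z up when it stands on its sole. Either way round is right.
- sander_center (a point): Hand sanding block: cork-soled base 110 long x 54 wide x 20 mm high, with a wooden grip rib 78 long x 30 wide on top (flat sides from 20 to 56 mm height), red marks. 0.25 kg or so. Starts in the plane's tray. This point: its centre, 28 mm above the underside. Axes: x along its length, y across, z up when it stands on its sole. Either way round is right.
- tray_plane: A loose low wooden tray lying in the top drawer, 190 long (x) x 112 wide (y) x 18 mm high, floor 3 mm thick and lined with grey felt, walls 3 mm thick. Origin: centre of its underside; x points to the back of the drawer, z up. Blue strips at both ends and the dark outline of a plane, the knob's round end to the back. Which of the three tray places it has varies.
- tray_stone: A loose low wooden tray lying in the top drawer, 190 long (x) x 112 wide (y) x 18 mm high, floor 3 mm thick and lined with grey felt, walls 3 mm thick. Origin: centre of its underside; x points to the back of the drawer, z up. Yellow strips at both ends and the dark outline of the stone with a yellow frame line. Which of the three tray places it has varies.
- tray_sander: A loose low wooden tray lying in the top drawer, 190 long (x) x 112 wide (y) x 18 mm high, floor 3 mm thick and lined with grey felt, walls 3 mm thick. Origin: centre of its underside; x points to the back of the drawer, z up. Red strips at both ends and a short dark outline with a red bar (the grip rib). Which of the three tray places it has varies.
- glue_center (a point): Bystander: cream glue bottle with orange cap, standing, 58 mm across, 170 mm tall; its centre, half-way up. Stands between the drawer and the tools.
- mallet_center (a point): Bystander: round wooden carver's mallet standing on its head, head up to 80 mm across, 200 mm tall; this point 100 mm up.
- wax_center (a point): Bystander: green wax tin, 80 mm across, 44 mm high, among the tools; its centre.
- offcut_center (a point): Bystander: pale wooden offcut, 110 x 42 x 40 mm; its centre.
- partsbox_center (a point): Bystander: clear and pink small-parts box, 75 x 115 x 38 mm, on top of the chest; its centre.
- screwdriver: Bystander: screwdriver with dark wooden handle, 200 mm, lying on the bench in front of the chest.
There are look-alikes about, which are no part of the job. What is shaped like the part that bears plane_center but purple is not meant.

How it is judged:
By the outcome, as a careful person would: the job done as asked, in the order asked, and still so for the second after the job is handed in, with the robot touching nothing.
It also fails if it takes over 72 s, if anything falls off the work surface, if the arm or the gripper's body presses on something with over 40 N, if the wrist force passes 120 N, or if a joint passes its speed limit or range.

### The arm

A 6-joint arm with a two-finger parallel gripper is mounted at the origin on the work surface. World frame = base frame: x ahead of the robot, y to its left, z up, the work surface at z = 0. Lengths are in m, angles in rad, forces in N, time in s.
With the tool pointing down it reaches from about 0.325 to 0.75 m from the base axis. Payload 7.6 kg.
Tool frame: the origin (TCP) lies midway between the tips of the shut fingers; the grasp point (between the pads) lies 19 mm behind it; z points along the fingers, y is the direction in which the jaws open and shut (so a half turn about z gives the same grasp; the last joint's range is limited). The gripper opens to 85 mm and grips with 20 to 120 N. Pads are 22 mm wide; open, the fingers measure 114 mm over their backs; the gripper's body (76 mm by 85 mm) begins 54 mm behind the grasp point. The pads swing forward as they close: fully open they stand 13 mm farther back than shut.
Start: joints at [-1.322, 0.052, 1.401, -0, 1.689, -0.07], TCP at [0.165, -0.499, 0.231] pointing down, gripper open.
Joint ranges: [-2.9, 2.9], [-0.91, 2.17], [0.12, 2.37], [-1.06, 4.2], [0.26, 2.73], [-2.93, 2.93]. Speed limits (rad/s): [2.57, 2.57, 3.01, 3.14, 3.14, 3.14].

### API

Orientations are given as a unit quaternion [x, y, z, w].
In Python, from cell import arm, camera, calibration, nets gives the robot as it stands. Calls block until the motion is done:
- arm.movep(position, orientation): joint-space move of the TCP to a pose.
- arm.movel(position, rot=None, speed=0.15, f_stop=None): straight line of the TCP; rot=None keeps the orientation; speed is the mean speed in m/s. With f_stop (N) it stops when the force on the tool has changed by that much, and returns True; else False.
- arm.goto_joints(angles): joint-space move.
- arm.command_gripper(opening, force=None): finger opening in m; force is the grip in N (None keeps the last); returns when the fingers have stopped.
- arm.wait(seconds).
- arm.solve_ik(position, orientation): joint angles nearest the present ones, or None.
- arm.state(): the state.
- camera(name): name is "side" or "top"; returns (picture, depth): 400x640x3 uint8, red, green, blue; 400x640 float32, m along the optical axis (not along the pixel's ray), 0 where there is no reading.
- calibration(name): a dict with "K" (3x3 intrinsics, pixels), "xyz" and "orientation" of the camera in the world. Camera axes: x right, y down, z forward; pixel columns grow to the right and rows downward; lengths in m; the calibration is good to about 2 mm. A picture is of the moment at which its call begins. calibration takes no time and is no camera call.
A pose or a line that the arm cannot do raises arm.MotionError and nothing moves.
- arm.job_done(): hands the job in, once; it reports no verdict.
Trained networks look in the newest picture that a camera, given by its name, has taken for a name from the list of things; names that differ only in an ending like _2 or _b are one class to them, and where a whole thing is asked for, a point or a joint stands for the part that bears it (a point fixed in the world has none). Each returns a list of dicts, best first, with "p" (0 to 1); they miss things now and then, are a little off and sometimes report something else, mostly with a low value. They report only what shows in the picture. A call takes as long as a camera call. They do not tell look-alikes from the thing itself.
- nets.look_for(label, camera): "location" ([x, y, z] in m, in world coordinates, good to about 4 mm: the middle of the surface that is visible of it).
- nets.regions_of(label, camera): "region" (400x640 bool, what is visible of it).
The state is a dict: "time_s": time; "joint_pos": joint angles; "qvel": joint speeds; "tau": joint torques, N m; "ee_pos": TCP position; "orientation": TCP orientation; "wrist_force": force on the tool from outside, world axes, zero at the start; "ft_torque": the same for the moment, N m; "grip_width": finger opening in m.
Only numpy, scipy, OpenCV 4.12 (cv2) and the standard library are available. Lean on these libraries where they do the work, as an engineer would, in place of code of your own. Each camera call takes 0.05 s, during which the arm holds its last target.

## Working session

There is one attempt and no reset: what is moved stays moved. The work goes in short steps, each a Python script; the robot and the scene stay as the last script left them, time stands still between calls to the robot, and variables do not carry over. Pictures are saved under pics/ and viewed, and the job is handed in when it is done.

```bash
ls; mkdir -p pics; cat > h.py <<'E'
import numpy as np, cv2
from scipy.spatial.transform import Rotation as R
from cell import arm, camera, calibration, nets
def save(n,im,s=1):
    cv2.imwrite('pics/'+n+'.png',cv2.resize(im[:,:,::-1],None,fx=s,fy=s,interpolation=cv2.INTER_CUBIC))
def cloud(name,d):
    c=calibration(name);K=np.array(c['K']);v,u=np.mgrid[:400,:640]
    P=np.stack([(u-K[0,2])/K[0,0]*d,(v-K[1,2])/K[1,1]*d,d],-1)
    return P@R.from_quat(c['orientation']).as_matrix().T+np.array(c['xyz'])
def proj(name,p):
    c=calibration(name);K=np.array(c['K'])
    q=R.from_quat(c['orientation']).as_matrix().T@(np.array(p)-np.array(c['xyz']))
    q=K@q;return q[:2]/q[2]
E
python3 - <<'E'
from h import *
for n in ('top','side'):
    im,d=camera(n);save(n+'0',im,1.25);np.savez('/tmp/'+n+'0.npz',im=im,d=d)
    print(n,calibration(n))
print(arm.state())
E
```

```text
pics
top {'K': array([[435.52439879,   0.        , 320.09747454],
       [  0.        , 435.52439879, 193.32755711],
       [  0.        ,   0.        ,   1.        ]]), 'xyz': array([ 0.41267922, -0.0459561 ,  1.12616509]), 'orientation': array([ 0.71102459, -0.69988797,  0.05041888, -0.04537403])}
side {'K': array([[517.4718498 ,   0.        , 315.54220926],
       [  0.        , 517.4718498 , 192.70792444],
       [  0.        ,   0.        ,   1.        ]]), 'xyz': array([0.03058112, 0.82102463, 0.96949011]), 'orientation': array([-0.23877708,  0.87015708, -0.41805722,  0.10507295])}
{'time_s': 0.1, 'joint_pos': array([-1.32228699e+00,  5.27669992e-02,  1.40161837e+00,  1.70304397e-05,
        1.68861063e+00, -7.02895152e-02]), 'qvel': array([-0.00071684, -0.00303015, -0.00122942,  0.0001774 , -0.00051735,
       -0.00176514]), 'tau': array([ 1.82568012e-03, -3.82583606e+01, -3.60984564e+01, -4.98132522e-05,
        4.83723343e-03, -7.72728271e-06]), 'ee_pos': array([ 0.16451377, -0.49827414,  0.23056264]), 'orientation': array([ 9.87322386e-01,  1.58726220e-01, -5.40199172e-05, -6.99641052e-04]), 'wrist_force': array([-0.53706354,  0.42282167,  0.27637801]), 'ft_torque': array([-0.03188195, -0.04324439,  0.00824259]), 'grip_width': 0.08548353326633787}
```

View pics/top0.png

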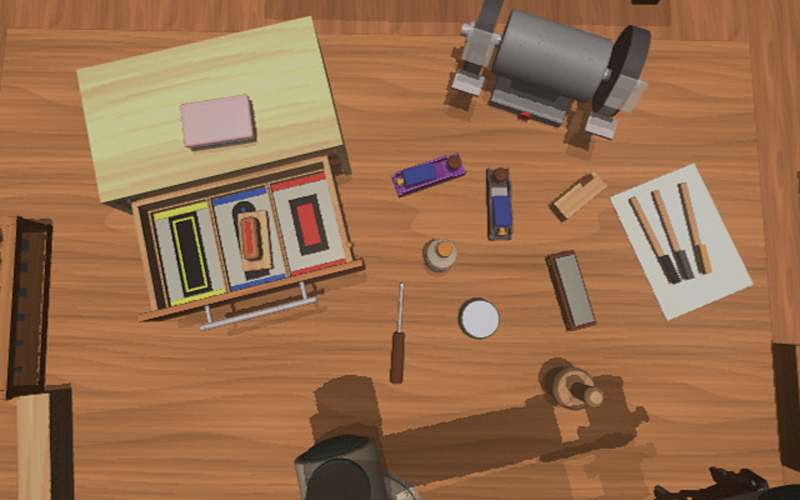

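View pics/side0.png

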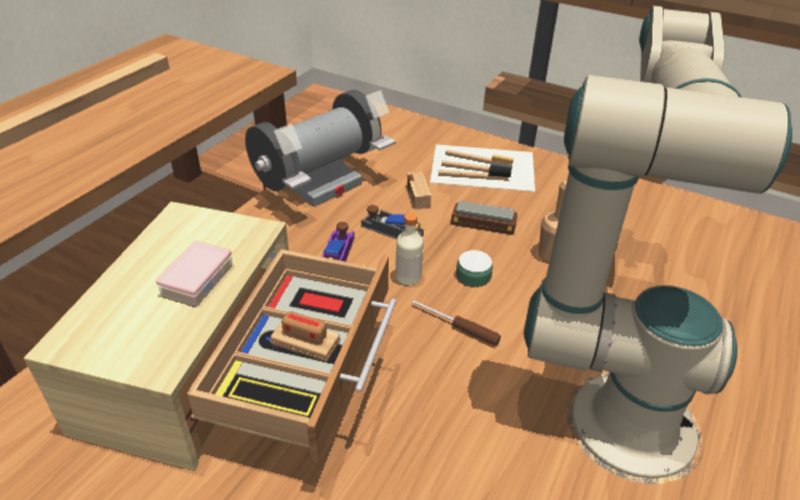

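The plane could be the purple look-alike at (428,175) or the grey and blue one at (499,203), both in the 1.25x top picture. I choose the grey one at (499,203). The stone is at (571,290), and the sander is at (255,243), in the blue (middle) tray. The yellow tray is on the left and the red on the right. The parts box at (217,121) and wax tin at (479,318) are not part of the job.

```bash
python3 - <<'E'
from h import *
z=np.load('/tmp/top0.npz');im,d=z['im'],z['d'];P=cloud('top',d)
a=cv2.resize(im[125:265,105:305],None,fx=4,fy=4,interpolation=cv2.INTER_CUBIC)
save('dr',a)
b=cv2.resize(im[115:270,305:500],None,fx=4,fy=4,interpolation=cv2.INTER_CUBIC);save('tl',b[:600])
print(np.median(P[330:340,200:240,2]), P[200,250])
for l in ['drawer_handle','plane_center','plane_nose','stone_center','sander_center','tray_plane','tray_stone','tray_sander','glue_center','wax_center','mallet_center','screwdriver','offcut_center']:
    for r in nets.look_for(l,'top')[:3]: print(l,np.round(r['location'],3),round(r['p'],2),np.round(proj('top',r['location'])))
E
```

```text
-0.000522057049129776 [0.53308432 0.11238222 0.1081133 ]
drawer_handle [0.498 0.249 0.16 ] 0.74 [184. 212.]
plane_center [ 0.644 -0.253  0.033] 0.73 [399. 163.]
plane_center [ 0.701 -0.112  0.033] 0.65 [344. 140.]
plane_center [0.529 0.345 0.108] 0.4 [151. 200.]
plane_nose [ 0.64  -0.25   0.034] 0.86 [398. 164.]
plane_nose [ 0.704 -0.106  0.032] 0.57 [341. 139.]
stone_center [ 0.47  -0.398  0.04 ] 0.96 [458. 232.]
sander_center [0.544 0.206 0.129] 0.88 [208. 194.]
sander_center [ 0.526 -0.128  0.118] 0.27 [352. 204.]
tray_plane [0.498 0.248 0.164] 0.67 [184. 212.]
tray_plane [0.564 0.25  0.11 ] 0.64 [192. 186.]
tray_plane [ 0.47  -0.394  0.04 ] 0.39 [457. 232.]
tray_stone [0.526 0.345 0.111] 0.68 [150. 201.]
tray_sander [0.583 0.125 0.108] 0.84 [245. 179.]
tray_sander [ 0.658 -0.415  0.042] 0.36 [463. 158.]
glue_center [ 0.529 -0.13   0.115] 0.88 [353. 203.]
wax_center [ 0.41  -0.21   0.041] 0.69 [383. 255.]
mallet_center [ 0.29 -0.37  0.1 ] 0.86 [456. 308.]
mallet_center [0.737 0.26  0.236] 0.69 [175.  96.]
screwdriver [ 0.342 -0.054  0.023] 0.87 [319. 282.]
offcut_center [ 0.66  -0.414  0.042] 0.74 [462. 157.]
```

View pics/dr.png

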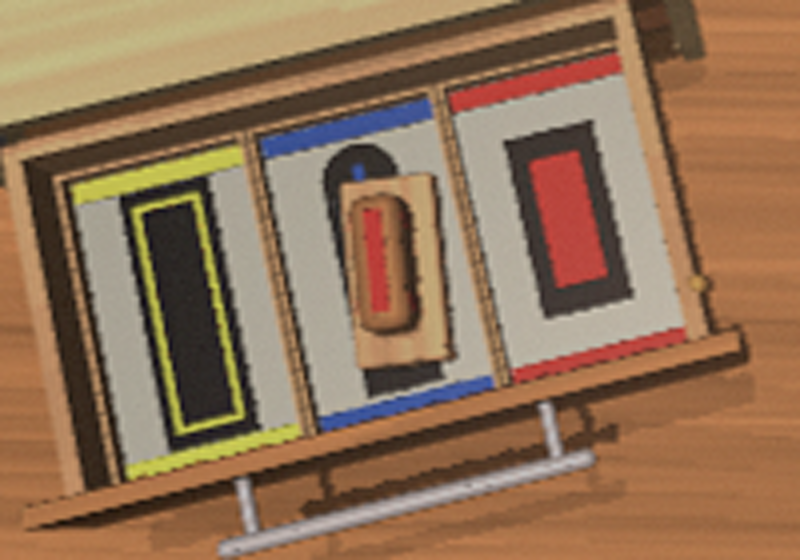

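View pics/tl.png

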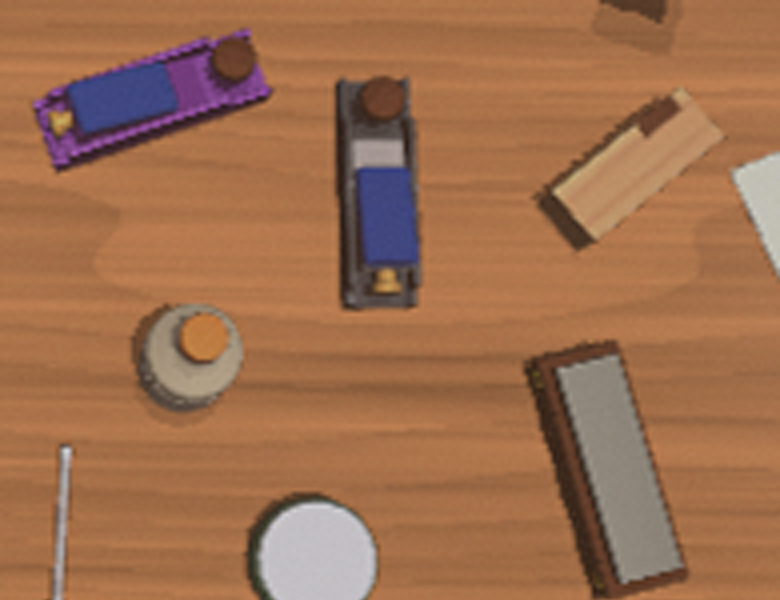

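```bash
python3 - <<'E'
from h import *
z=np.load('/tmp/top0.npz');im,d=z['im'],z['d'];P=cloud('top',d)
hsv=cv2.cvtColor(im,cv2.COLOR_RGB2HSV).astype(int);H,S,V=hsv[...,0],hsv[...,1],hsv[...,2]
roi=np.zeros((400,640),bool);roi[130:255,108:295]=1
def rect(m,name,tz):
    n,l,st,c=cv2.connectedComponentsWithStats(m.astype(np.uint8))
    for i in range(1,n):
        if st[i,4]<40: continue
        q=P[l==i]; zz=np.median(q[:,2]); q=q[np.abs(q[:,2]-zz)<.006]
        if len(q)<30: continue
        r=cv2.minAreaRect((q[:,:2]*1000).astype(np.float32))
        (cx,cy),(w,h),a=r
        if w<h: w,h,a=h,w,a+90   # angle of long axis
        print(name,st[i],'c',np.round([cx,cy],1),'wh',np.round([w,h],1),'ang',round((a+90)%180-90,1),'z',round(zz,4))
rect(roi&(S>140)&(H>=24)&(H<35)&(V>120)&(P[...,2]<.14),'yellow',0)
rect(roi&(S>130)&(H>100)&(H<130)&(V>90),'blue',0)
rect(roi&(S>170)&((H<5)|(H>174))&(V>120),'red',0)
rect(roi&(V<75)&(S<90),'dark',0)
print('bar');m=roi&(P[...,2]>.135)&(P[...,2]<.18)&(S<60)&(V>110);rect(m,'bar',0)
m=np.zeros_like(roi);m[55:170,60:280]=1;rect(m&(P[...,2]>.19)&(P[...,2]<.21),'chesttop',0)
rect(roi&(P[...,2]>.165)&(P[...,2]<.19),'front',0)
# sander
t=roi&(P[...,2]>.118)&(P[...,2]<.136);rect(t,'sbase',0)
t=roi&(P[...,2]>.15)&(P[...,2]<.18);rect(t,'rib',0)
m=np.zeros_like(roi);m[130:270,380:490]=1
rect(m&(P[...,2]>.025)&(P[...,2]<.06),'tools>25',0)
rect(m&(P[...,2]>.038)&(P[...,2]<.05),'tools>38',0)
rect(m&(P[...,2]>.008)&(P[...,2]<.06),'tools>8',0)
rect(m&(S>130)&(H>105)&(H<130)&(V>90),'cap',0)
E
```

```text
yellow [123 162  42  13 188] c [604.5 368.1] wh [100.4  11.7] ang -75.4 z 0.1076
yellow [138 173  28  61 286] c [523.5 343.1] wh [138.6  42.6] ang 14.4 z 0.1082
yellow [137 231  43  14 140] c [441.9 322.3] wh [98.4  8.1] ang -74.8 z 0.1077
blue [171 150  41  14 163] c [634.9 256.1] wh [98.9 10.5] ang -75.7 z 0.1079
blue [186 219  42  13 117] c [472.  212.2] wh [99.3  6.8] ang -75.0 z 0.1083
red [218 139  42  13 160] c [665.1 145.2] wh [100.8  10.7] ang -75.5 z 0.1078
red [238 163  14  23 155] c [594.4 126.6] wh [50.7 27.9] ang 12.4 z 0.1081
red [196 177   6  26  92] c [548.  219.2] wh [57.2  8.6] ang 8.7 z 0.1627
dark [231 155  32  49 506] c [582.7 122.5] wh [108.2  52.4] ang 15.1 z 0.1077
dark [186 161  18  31 163] c [592.2 254.8] wh [71.5 36.5] ang -26.3 z 0.1077
dark [135 169  35  68 341] c [523.5 342.2] wh [155.1  54.2] ang 15.9 z 0.1076
dark [141 176  22  55 667] c [523.3 343. ] wh [127.2  30.6] ang 15.0 z 0.109
dark [196 216  19   8  90] c [486.8 215.6] wh [44.  12.7] ang -79.8 z 0.1079
bar
bar [183 225  71  30 328] c [422.1 168. ] wh [147.8  40.7] ang -62.1 z 0.1658
chesttop [
[... 1113 characters left out ...]
h [27.3 20.1] ang 65.7 z 0.0478
tools>38 [444 138  41  37 519] c [ 664.7 -420.2] wh [110.6  41.6] ang -50.2 z 0.0399
tools>38 [394 157  15  21 171] c [ 631.3 -257.9] wh [53.5 35.2] ang 1.3 z 0.0445
tools>38 [444 204  32  57 904] c [ 470.2 -400.8] wh [138.   41.5] ang 14.9 z 0.0433
tools>38 [380 240  19  30 472] c [ 411.1 -224.6] wh [71.1 45.4] ang 0.5 z 0.0433
tools>8 [ 389  134   22   58 1080] c [ 639.  -257.5] wh [121.5  46.8] ang 1.5 z 0.0345
tools>8 [440 137  46  40 764] c [ 664.5 -420.3] wh [110.7  42.4] ang -50.1 z 0.039
tools>8 [ 438  200   39   65 1467] c [ 473.2 -399.4] wh [144.6  48.1] ang 15.8 z 0.0414
tools>8 [380 239  20  31 512] c [ 411.2 -224.6] wh [71.1 45.4] ang 0.5 z 0.0431
```

```bash
cat >> h.py <<'E'
def q(yaw): return R.from_euler('z',yaw,degrees=True)*R.from_euler('x',180,degrees=True)
def qq(yaw): return q(yaw).as_quat()
Y=15.1
u=np.array([np.cos(np.radians(Y)),np.sin(np.radians(Y)),0]);v=np.array([-u[1],u[0],0])
E
python3 - <<'E'
from h import *
z=np.load('/tmp/top0.npz');im,d=z['im'],z['d'];P=cloud('top',d)
m=np.zeros((400,640),bool);m[130:200,383:415]=1
m&=(P[...,2]>.008)
p=P[m];
for lo,hi in [(.008,.07),(.012,.025),(.03,.038),(.038,.07)]:
    s=p[(p[:,2]>lo)&(p[:,2]<hi)]
    r=cv2.minAreaRect((s[:,:2]*1000).astype(np.float32));print(lo,hi,r,len(s),s.min(0).round(4),s.max(0).round(4))
for row in range(130,198,3):
    c=np.where(m[row])[0]
    if len(c): print(row,c.min(),c.max(),P[row,c.min()].round(3),P[row,(c.min()+c.max())//2].round(3),P[row,c.max()].round(3))
for n,pos,yaw in [('s',(.5474,.2181,.131),8.6),('s2',(.5826,.1226,.131),Y),('p',(.63,-.2575,.2),1.5),('p2',(.553,.2325,.25),Y),('st',(.4702,-.4008,.25),15),('st2',(.5234,.3428,.25),Y),('push',(.36,.18,.145),Y),('pushend',(.606,.246,.145),Y)]:
    print(n,np.round(arm.solve_ik(pos,qq(yaw)),2))
E
```

```text
0.008 0.07 ((647.822265625, -256.99114990234375), (148.3860626220703, 47.350013732910156), 1.5593851804733276) 1083 [ 0.5732 -0.2819  0.008 ] [ 0.7226 -0.2321  0.0612]
0.012 0.025 ((647.8681030273438, -257.1656799316406), (148.45755004882812, 46.511085510253906), 1.3711310625076294) 310 [ 0.5732 -0.2819  0.012 ] [ 0.7226 -0.2326  0.0248]
0.03 0.038 ((635.8450927734375, -257.506103515625), (115.15259552001953, 46.79697036743164), 1.7213826179504395) 167 [ 0.5782 -0.2818  0.0301] [ 0.694  -0.2329  0.038 ]
0.038 0.07 ((647.7996215820312, -258.4924011230469), (135.67515563964844, 37.09503173828125), 1.2487444877624512) 481 [ 0.58   -0.2777  0.038 ] [ 0.7156 -0.2398  0.0612]
136 390 407 [ 0.719 -0.234  0.017] [ 0.709 -0.248  0.052] [ 0.719 -0.278  0.018]
139 390 407 [ 0.71  -0.233  0.02 ] [ 0.701 -0.247  0.055] [ 0.711 -0.278  0.017]
142 390 407 [ 0.702 -0.233  0.021] [ 0.696 -0.249  0.045] [ 0.703 -0.278  0.017]
145 390 408 [ 0.694 -0.233  0.02 ] [ 0.695 -0.257  0.017] [ 0.692 -0.278  0.03 ]
148 390 408 [ 0.686 -0.233  0.018] [ 0.688 -0.258  0.013] [ 0.683 -0.277  0.035]
151 390 408 [ 0.
[... 751 characters left out ...]
.601 -0.252  0.055] [ 0.606 -0.282  0.03 ]
181 384 410 [ 0.413 -0.046  1.126] [ 0.593 -0.244  0.053] [ 0.598 -0.282  0.031]
184 391 410 [ 0.592 -0.236  0.014] [ 0.588 -0.254  0.039] [ 0.589 -0.28   0.036]
187 391 409 [ 0.584 -0.236  0.014] [ 0.58  -0.254  0.04 ] [ 0.584 -0.282  0.016]
190 391 409 [ 0.577 -0.236  0.01 ] [ 0.577 -0.259  0.014] [ 0.576 -0.281  0.021]
s [ 0.32  0.28  1.34 -0.    1.51  1.74]
s2 [ 0.15  0.3   1.32 -0.    1.52  1.45]
p [-0.44  0.51  0.91 -0.    1.72  1.1 ]
p2 [ 0.34  0.26  1.13 -0.    1.75  1.64]
st [-0.77  0.32  1.07 -0.    1.76  0.54]
st2 [ 0.52  0.34  1.04 -0.    1.76  1.83]
push [ 0.37 -0.26  1.87 -0.    1.54  1.68]
pushend [ 0.33  0.46  1.1  -0.    1.59  1.64]
```

```bash
python3 - <<'E'
from h import *
F=.1077
t=lambda s: print(s,round(arm.state()['time_s'],2),np.round(arm.state()['ee_pos'],4),np.round(arm.state()['wrist_force'],1),round(arm.state()['grip_width'],4))
arm.movep([.5474,.2181,.25],qq(8.6));t('a')
arm.command_gripper(.06)
arm.movel([.5474,.2181,F+.024],speed=.12,f_stop=10);t('b')
arm.command_gripper(0,30);t('c')
arm.movel([.5474,.2181,F+.084],speed=.15);t('d')
im,d=camera('side');save('s1',im[200:400,130:330],3)
arm.movel([.5826,.1226,F+.084],rot=qq(Y),speed=.15);t('e')
arm.movel([.5826,.1226,F+.035],speed=.12)
print(arm.movel([.5826,.1226,F+.022],speed=.03,f_stop=4));t('f')
arm.command_gripper(.05);t('g')
arm.movel([.5826,.1226,.26],speed=.2)
E
```

```text
a 3.61 [0.5477 0.2174 0.25  ] [ 0.3  0.  -0.2] 0.0855
b 5.12 [0.5479 0.2183 0.1328] [ 0.3 -0.5 -1.1] 0.0597
c 5.48 [0.5477 0.2182 0.1325] [-0.2 -1.2  3.9] 0.0296
d 6.03 [0.547  0.218  0.1904] [-0.2  0.8 -3.5] 0.0294
e 6.91 [0.5823 0.1232 0.1912] [-0.6  1.  -1.3] 0.0295
True
f 7.87 [0.5832 0.1226 0.1324] [ 0.4 -0.   4. ] 0.0299
g 8.2 [0.582  0.1225 0.1306] [ 0.8 -0.3  0.7] 0.0501
```

View pics/s1.png

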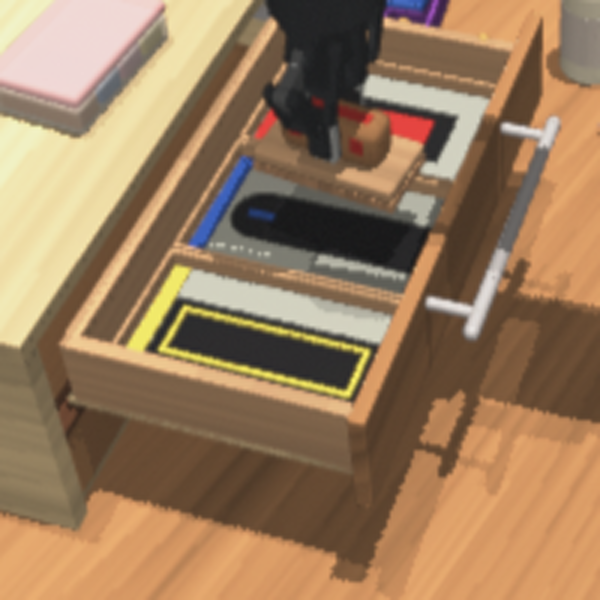

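The sander was held upright above the middle tray, at about (335,140) in the crop, and is now set down. Next is the plane, checking the trays on the way.

```bash
python3 - <<'E'
from h import *
t=lambda s: print(s,round(arm.state()['time_s'],2),np.round(arm.state()['ee_pos'],4),np.round(arm.state()['wrist_force'],1),round(arm.state()['grip_width'],4))
arm.movep([.648,-.2573,.26],qq(1.4));t('a')
im,d=camera('top');save('top1',im[120:265,100:310],3.8);P=cloud('top',d)
np.savez('/tmp/top1.npz',im=im,d=d)
hsv=cv2.cvtColor(im,cv2.COLOR_RGB2HSV).astype(int);H,S,V=hsv[...,0],hsv[...,1],hsv[...,2]
roi=np.zeros((400,640),bool);roi[130:255,108:295]=1
def rect(m,name):
    n,l,st,c=cv2.connectedComponentsWithStats(m.astype(np.uint8))
    for i in range(1,n):
        if st[i,4]<40: continue
        p=P[l==i]; zz=np.median(p[:,2]); p=p[np.abs(p[:,2]-zz)<.006]
        if len(p)<30: continue
        print(name,st[i],cv2.minAreaRect((p[:,:2]*1000).astype(np.float32)),round(zz,4))
rect(roi&(V<75)&(S<90),'dark')
rect(roi&(S>130)&(H>100)&(H<130)&(V>90),'blue')
r=np.zeros_like(roi);r[140:220,215:285]=1
rect(r&(P[...,2]>.12)&(P[...,2]<.135),'sbase');rect(r&(P[...,2]>.15)&(P[...,2]<.175),'rib')
E
```

```text
a 10.43 [ 0.6484 -0.2558  0.2602] [-0.2  0.4 -0.4] 0.0496
dark [ 186  161   30   63 1089] ((553.4600830078125, 232.72479248046875), (148.49508666992188, 44.78850173950195), 15.131763458251953) 0.1076
dark [135 169  35  68 347] ((524.3197021484375, 342.94927978515625), (155.9874725341797, 53.65299606323242), 15.131070137023926) 0.1076
dark [141 176  22  55 671] ((523.7609252929688, 342.3630676269531), (127.39488220214844, 30.558406829833984), 15.064796447753906) 0.1088
blue [171 150  41  14 166] ((635.5206909179688, 256.0093078613281), (10.862489700317383, 98.43816375732422), 15.456074714660645) 0.1077
blue [186 219  42  13 118] ((472.5618591308594, 211.65011596679688), (6.513812065124512, 98.03413391113281), 15.008946418762207) 0.1079
sbase [215 140  26  11  62] ((667.1806030273438, 170.68783569335938), (13.405730247497559, 63.070045471191406), 23.952362060546875) 0.123
sbase [230 153  33  50 604] ((583.4105834960938, 121.80426788330078), (110.89974975585938, 54.22808837890625), 15.160746574401855) 0.1258
sbase [216 163   8  21  47] ((594.0133666992188, 183.5620574951172), (49.948997497558594, 7.887613296508789), 15.1315279006958) 0.1218
sbase [220 182  10  26  50] ((543.3555297851562, 170.0692596435547), (62.76268005371094, 8.138834953308105), 15.737686157226562) 0.1212
rib [261 140  22  70 343] ((587.728759765625, 56.07112503051758), (163.85678100585938, 15.499388694763184), 15.101730346679688) 0.1592
rib [234 159  20  34 451] ((582.7944946289062, 121.89134216308594), (75.3273696899414, 30.223060607910156), 15.503348350524902) 0.161
```

View pics/top1.png

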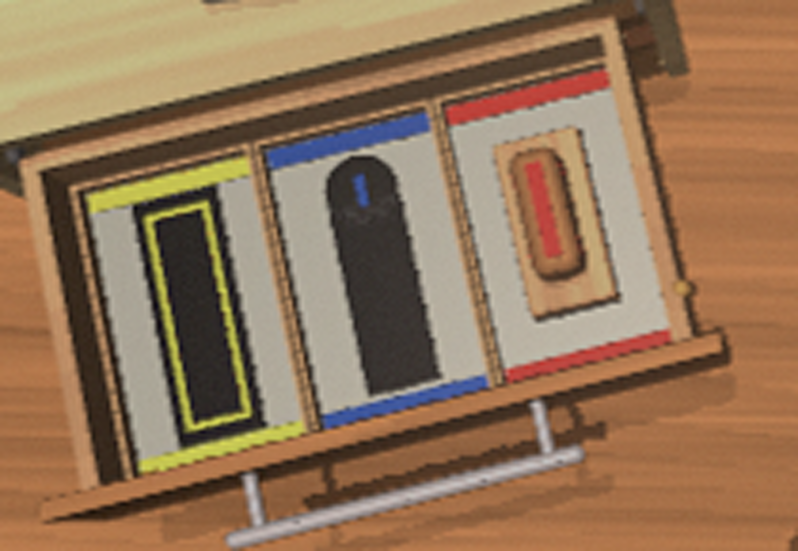

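The sander lies on its outline to within 1 mm, around (555,225) in the crop, and the blue outline is fully visible at (383,275). Now the plane.

```bash
cat >> h.py <<'E'
t=lambda s: print(s,round(arm.state()['time_s'],2),np.round(arm.state()['ee_pos'],4),np.round(arm.state()['wrist_force'],1),round(arm.state()['grip_width'],4))
F=.1077
def pick(x,y,h,op,force):
    arm.command_gripper(op)
    arm.movel([x,y,.08],speed=.2)
    print(arm.movel([x,y,h],speed=.08,f_stop=12));arm.wait(.1);t('down')
    arm.command_gripper(0,force);t('grip')
    arm.movel([x,y,h+.03],speed=.1);t('lift')
    arm.movel([x,y,.27],speed=.25);t('up')
def place(x,y,yaw,h,op):
    arm.movep([x,y,.27],qq(yaw));t('over')
    arm.movel([x,y,F+h+.015],speed=.15)
    arm.wait(.15)
    print(arm.movel([x,y,F+h-.003],speed=.025,f_stop=4));t('set')
    arm.command_gripper(op);t('rel')
    arm.movel([x,y,.27],speed=.2);t('up')
E
python3 - <<'E'
from h import *
pick(.648,-.2573,.005,.064,50)
im,d=camera('side');save('s2',im,1.25)
E
```

```text
False
down 13.01 [ 0.6485 -0.2575  0.006 ] [ 0.3 -0.4  0.1] 0.064
grip 13.31 [ 0.6484 -0.2573  0.0058] [-1.1  1.2  4.5] 0.0457
lift 13.76 [ 0.6481 -0.2574  0.0354] [-0.6  0.  -5.8] 0.0452
up 14.85 [ 0.6476 -0.2571  0.2676] [-0.3  0.7 -6.5] 0.0454
```

View pics/s2.png

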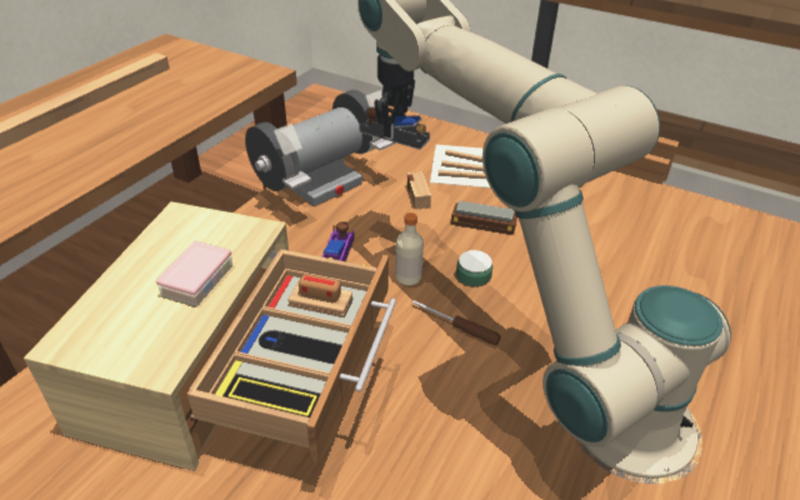

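The plane is held level at (405,125) and is clear of everything. Now I'll place it and pick up the stone.

```bash
python3 - <<'E'
from h import *
place(.5534,.2327,Y,.005,.062)
arm.movep([.4702,-.4008,.27],qq(15));t('st')
im,d=camera('top');save('top2',im[120:265,100:310],3.8)
np.savez('/tmp/top2.npz',im=im,d=d)
P=cloud('top',d)
r=np.zeros((400,640),bool);r[145:235,178:222]=1
for lo,hi in [(.115,.18),(.113,.135)]:
    m=r&(P[...,2]>lo)&(P[...,2]<hi)
    n,l,st,c=cv2.connectedComponentsWithStats(m.astype(np.uint8))
    for i in range(1,n):
        if st[i,4]>100: print(st[i],cv2.minAreaRect((P[l==i][:,:2]*1000).astype(np.float32)))
E
```

```text
over 16.72 [0.554  0.2317 0.2699] [-0.2 -0.1 -6.5] 0.0455
True
set 18.55 [0.5535 0.2327 0.1127] [1.1 0.  5.5] 0.0451
rel 18.86 [0.5518 0.2321 0.11  ] [-0.6  0.6 -0.5] 0.0623
up 19.81 [0.553  0.2326 0.2683] [-0.2 -0.3 -0.5] 0.0617
st 22.09 [ 0.4708 -0.4001  0.2701] [0.6 0.2 0.5] 0.0622
[178 145  44  43 389] ((609.636474609375, 231.7733612060547), (102.05634307861328, 101.57616424560547), 2.9814000129699707)
[ 182  157   34   67 1401] ((553.5095825195312, 231.54315185546875), (149.77003479003906, 46.911109924316406), 15.107874870300293)
[178 145  44  43 320] ((631.4901123046875, 210.8853759765625), (131.53323364257812, 79.87834930419922), 55.39131546020508)
[183 157  33  67 553] ((553.4752807617188, 231.24220275878906), (150.14146423339844, 46.6232795715332), 14.896940231323242)
[178 202   7  32 110] ((488.35430908203125, 272.96148681640625), (74.25691223144531, 8.976855278015137), 14.77149486541748)
```

View pics/top2.png

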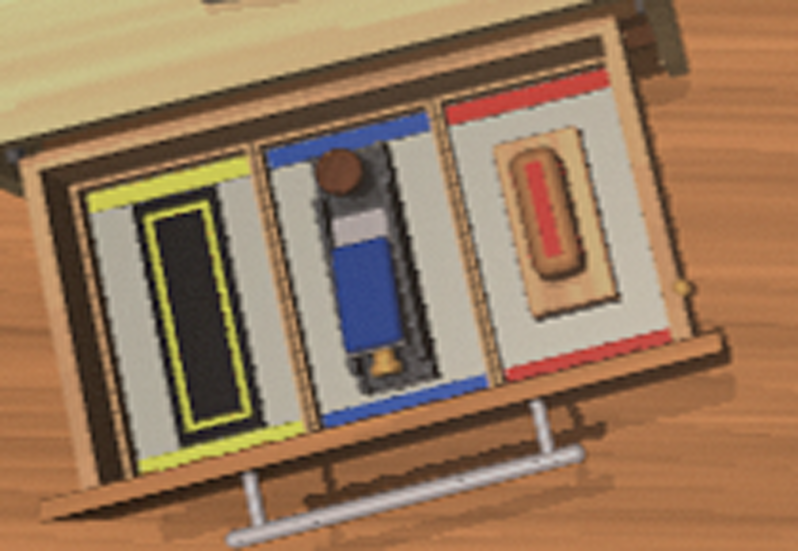

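The plane lies in the blue tray at (378,270), knob to the back at (340,170). It is centred to about 1 mm with yaw 15°. Now the stone.

```bash
python3 - <<'E'
from h import *
pick(.4702,-.4008,.002,.068,60)
im,d=camera('side');save('s3',im[80:260,250:550],2.5)
place(.5236,.3428,Y,.002,.064)
# stage for push
B=np.array([.6217,.250,0])-.215*u
p=B-.07*u
arm.movep([p[0],p[1],.27],qq(Y));t('stage')
for n in('top','side'):
    im,d=camera(n);save(n+'3',im,1.25);np.savez('/tmp/%s3.npz'%n,im=im,d=d)
E
```

```text
False
down 24.7 [ 0.4706 -0.4011  0.0028] [-0.8  0.2  0.4] 0.068
grip 24.98 [ 0.4705 -0.401   0.0029] [-1.4  0.5  3.9] 0.0528
lift 25.43 [ 0.47   -0.4007  0.0317] [-0.2  0.6 -6.1] 0.0528
up 26.52 [ 0.4698 -0.4004  0.2675] [ 0.1  0.1 -6.1] 0.0528
over 29.21 [0.5241 0.342  0.27  ] [ 0.1  0.5 -6. ] 0.053
True
set 31.06 [0.5237 0.3428 0.1098] [2.5 0.9 6.8] 0.0531
rel 31.33 [0.5237 0.341  0.109 ] [ 1.6 -7.6  6.1] 0.0637
up 32.3 [0.5232 0.3427 0.2681] [ 0.2 -0.4 -1.1] 0.064
stage 33.26 [0.347  0.1761 0.2699] [ 1.   0.4 -0.4] 0.0639
```

View pics/top3.png

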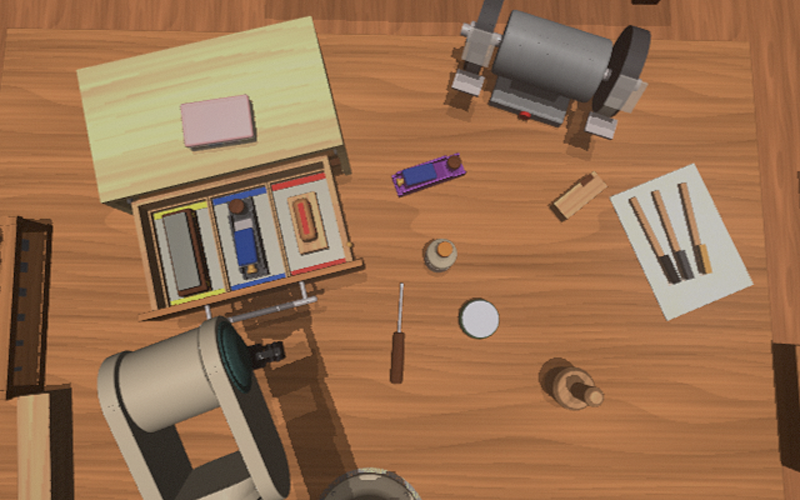

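View pics/side3.png

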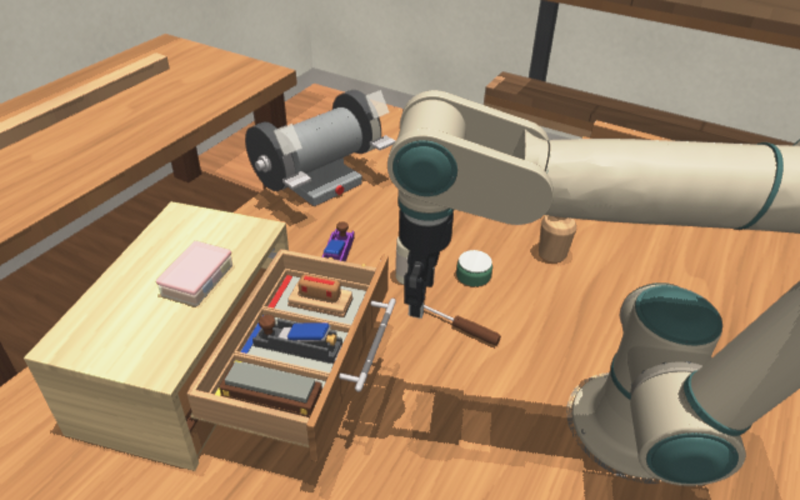

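View pics/s3.png

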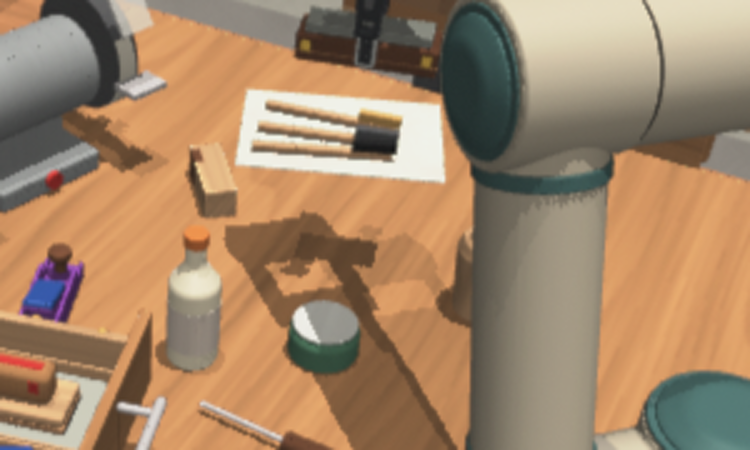

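All three tools are in their trays: the stone at (183,250), the plane at (246,236) and the sander at (306,224). There was a 7.6 N sideways force when the stone was released, so I'll measure the trays and tools again.

```bash
python3 - <<'E'
from h import *
z=np.load('/tmp/top3.npz');im,d=z['im'],z['d'];P=cloud('top',d)
save('dr3',im[130:260,105:290],4)
def rect(m,name,mn=60):
    n,l,st,c=cv2.connectedComponentsWithStats(m.astype(np.uint8))
    for i in range(1,n):
        if st[i,4]<mn: continue
        p=P[l==i]
        (c0,wh,a)=cv2.minAreaRect((p[:,:2]*1000).astype(np.float32)); print(name,st[i],np.round(c0,1),np.round(wh,1),round(a,1),np.median(p[:,2]).round(4))
r=np.zeros((400,640),bool);r[160:240,125:166]=1
rect(r&(P[...,2]>.146)&(P[...,2]<.158),'stone top')
rect(r&(P[...,2]>.132)&(P[...,2]<.158),'stone')
hsv=cv2.cvtColor(im,cv2.COLOR_RGB2HSV).astype(int);H,S,V=hsv[...,0],hsv[...,1],hsv[...,2]
roi=np.zeros((400,640),bool);roi[130:255,108:295]=1
rect(roi&(S>140)&(H>=24)&(H<35)&(V>120)&(P[...,2]<.14),'yellow')
rect(roi&(S>130)&(H>100)&(H<130)&(V>90),'blue')
rect(roi&(S>170)&((H<5)|(H>174))&(V>120),'red')
m=np.zeros_like(roi);m[130:240,178:222]=1;rect(m&(P[...,2]>.113)&(P[...,2]<.18),'plane',300)
m=np.zeros_like(roi);m[140:220,215:285]=1;rect(m&(P[...,2]>.12)&(P[...,2]<.135),'sander',300)
rect(roi&(P[...,2]>.178)&(P[...,2]<.2),'front',300)
# tray wall between
E
```

```text
stone top [ 131  170   30   63 1089] [523.4 341.3] [138.5  41.6] 15.6 0.1501
stone [ 130  167   36   71 1633] [523.1 341.3] [155.8  55. ] 15.1 0.1489
stone [125 220   5  20  64] [457.7 383.1] [44.4  2.8] 15.0 0.141
yellow [123 161  42  14 126] [605.8 367.8] [ 11.8 100.8] 15.1 0.1078
yellow [137 231  42  13 139] [442.4 322.8] [ 8.8 96.8] 14.7 0.108
blue [171 150  41  14 161] [549.1 110.5] [408.3  74.8] 59.3 0.108
blue [188 183  17  29 390] [467.  112.1] [328.1  63.9] 60.0 0.1556
blue [186 219  42  13 118] [473.4 211.8] [ 6.6 98.4] 15.1 0.1077
red [218 139  42  13 158] [564.6  44.4] [342.3  88.6] 45.2 0.108
plane [178 134  44  54 679] [621.1 231.2] [108.5 117. ] 88.3 0.135
plane [ 182  157   34   67 1413] [554.  231.7] [150.5  47.4] 15.0 0.1407
sander [230 153  33  50 609] [584.2 122.1] [111.1  54.3] 15.0 0.126
front [ 108  130  115   28 1235] [646.6 291.4] [ 58.2 248. ] 1.8 0.1982
front [110 207 181  48 974] [454.  205.3] [ 12.2 396. ] 15.0 0.1811
```

View pics/dr3.png

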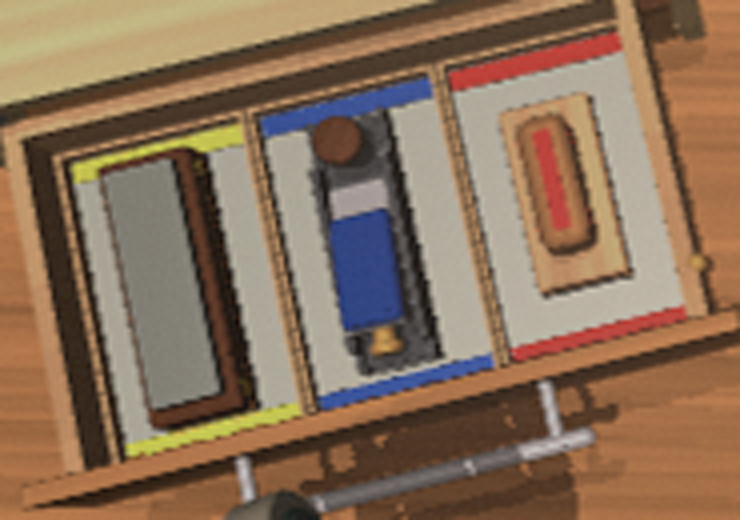

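The trays did not shift and the stone is within about 1.5 mm. Now the drawer push.

```bash
python3 - <<'E'
from h import *
arm.command_gripper(0,40)
Bo=np.array([.4144,.1946,0]);z=np.array([0,0,.14])
p=Bo-.07*u
arm.movel(p+z,speed=.2);t('low')
arm.movel(Bo-.022*u+z,speed=.1,f_stop=10);t('near')
print(arm.movel(Bo+(.215-.0165-.022)*u+z,speed=.07,f_stop=25));t('pushed')
print(arm.movel(Bo+(.215-.0165+.006)*u+z,speed=.025,f_stop=22));t('end')
print('travel along u of tcp past open bar',((arm.state()['ee_pos']-Bo)@u).round(4))
im,d=camera('side');save('s4',im[150:400,0:400],2)
E
```

```text
low 34.78 [0.3474 0.1766 0.1412] [0.1 0.5 0.1] -0.0003
near 35.42 [0.3931 0.1889 0.1403] [-0.1 -0.4 -0.8] 0.0
False
pushed 38.4 [0.5847 0.2406 0.1401] [-0.6 -0.4 -1.5] 0.0003
True
end 39.3 [0.606  0.2463 0.1396] [-2.6 -0.3  1.4] 0.0002
travel along u of tcp past open bar 0.1985
```

View pics/s4.png

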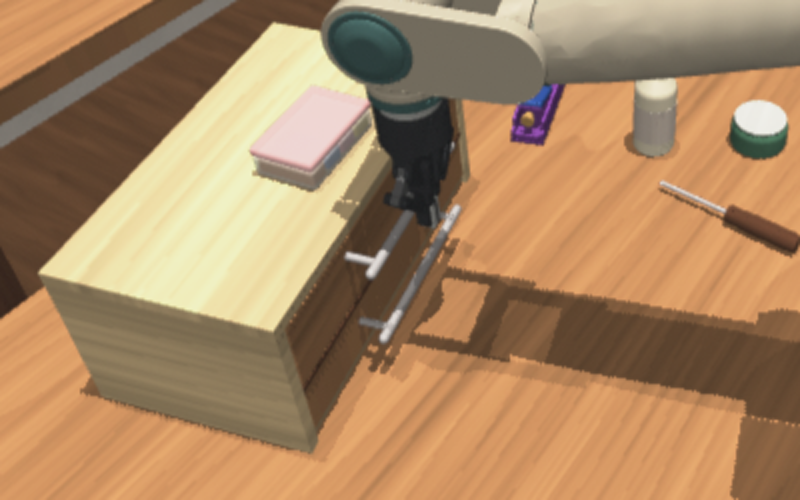

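The drawer looks flush, with the handle at (400,230). I'll retreat and check that it's shut.

```bash
python3 - <<'E'
from h import *
p=arm.state()['ee_pos'];p=np.array(p)
print(arm.movel(p+.004*u,speed=.02,f_stop=20));t('again')
print((np.array(arm.state()['ee_pos'])-p)@u)
arm.movel(p-.09*u,speed=.15);
e=np.array(arm.state()['ee_pos']);arm.movel([e[0],e[1],.27],speed=.25);t('up')
arm.movep([.165,-.499,.27],qq(18));t('home')
for n in('top','side'):
    im,d=camera(n);save(n+'5',im,1.25);np.savez('/tmp/%s5.npz'%n,im=im,d=d)
z=np.load('/tmp/top5.npz');im,d=z['im'],z['d'];P=cloud('top',d)
c=np.array([.7742,.2921,0]) # chest centre
L=(P-c); X=L@u; W=L@v
m=(np.abs(W)<.2)&(X<-.1)&(X>-.3)
for lo,hi in [(.19,.21),(.17,.19),(.15,.175)]:
    k=m&(P[...,2]>lo)&(P[...,2]<hi)
    if k.sum(): print(lo,hi,k.sum(),X[k].min().round(4),np.median(X[k]).round(4))
E
```

```text
True
again 39.58 [0.6058 0.2463 0.1387] [-2.6 -0.3  1.6] -0.0001
-0.00017615375145563214
up 41.01 [0.5197 0.2229 0.2681] [-0.3 -0.5 -1.2] 0.0
home 43.84 [ 0.1656 -0.4988  0.27  ] [ 0.2  0.7 -1.2] 0.0
0.19 0.21 2182 -0.1255 -0.1132
0.17 0.19 530 -0.1623 -0.1235
0.15 0.175 1160 -0.1648 -0.1247
```

View pics/top5.png

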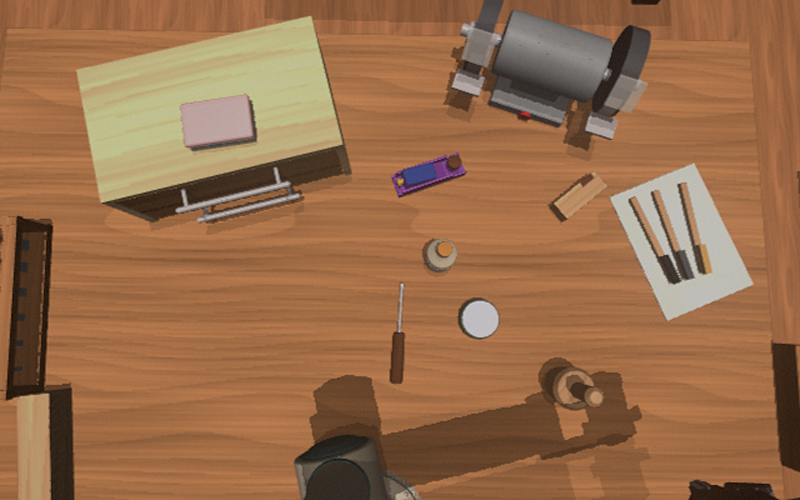

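View pics/side5.png

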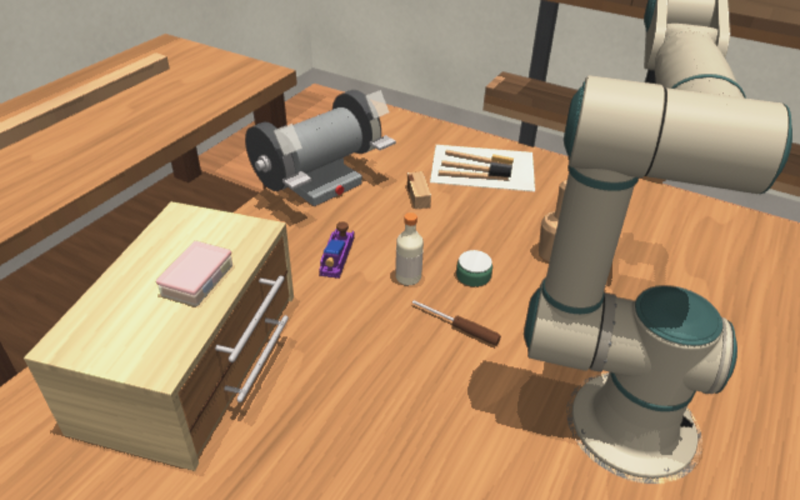

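The drawer front is flush at X = -0.125, the chest's front plane. The bar axis is about 35 mm out, and the bystanders have not moved.

```bash
python3 -c "
from h import *
print(arm.job_done())"
```

```text
the job is handed in; nothing more can be done
None
```

The three tools are back in their own trays and the drawer is shut. I handed the job in at about 44 s on the robot's clock, against the 72 s limit.

- **Tools:** I moved the sanding block to the red tray first, then set the plane in the blue tray with its knob to the back, then the stone in the yellow tray. The last look before closing showed each tool within about 2 mm of its outline's centre and within about 1° of its line.
- **Stone release:** The wrist showed a 7.6 N sideways force as the fingers opened. I measured again before pushing the drawer, and neither the tray nor the stone had shifted noticeably.
- **Drawer:** I pushed it in slowly by its handle until it met a hard stop at the full 215 mm of travel. A second gentle push gave no further movement, and after the arm backed off the front was flush with the chest.
- **Not checked:** With the drawer shut I could not see the tools, so their positions after closing are not confirmed.
- **Other items:** By eye in the final pictures, nothing else on the bench or chest has moved, including the purple look-alike plane.

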